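Open the topping shaker's dial to its widest opening

ROBOT

A 6-joint arm with a two-finger parallel gripper is mounted at the origin on a cart in front of the work surface, level with it; the furniture and walls round the work are solid. World frame = base frame: x ahead of the robot, y to its left, z up, the work surface at z = 0. Lengths are in mm, angles in rad, forces in N, time in s.
With the tool pointing down it reaches from about 275 to 1000 mm from the base axis. Payload 8.4 kg.
Tool frame: the origin (TCP) lies at the very end of the fingers, on their centre line; the grasp point (between the pads) lies behind it (r.grip_point_offset is the x of the grasp point in the tool frame, in mm); x points along the fingers, z is the direction in which the jaws open and shut, and the axes are right-handed (so a half turn about x gives the same grasp; the last joint's range is limited). The gripper opens to 85 mm and grips with 20 to 120 N. Pads are 22 mm wide; open, the fingers measure 114 mm over their backs; the gripper's body (76 mm by 85 mm) begins 54 mm behind the grasp point. The pads swing forward as they close: fully open they stand 13 mm farther back than shut.
Start: joints at [-1.342, 0.353, 1.633, -0, 1.155, -0.002], TCP at [142.971, -608.43, 231.281] pointing down, gripper open.
Joint ranges: [-2.63, 2.63], [-0.92, 2.1], [0.06, 2.66], [-1.3, 4.44], [0, 2.69], [-3.02, 3.02]. Speed limits (rad/s): [2.22, 2.22, 2.79, 3.14, 3.14, 3.14].

INTERFACE

Orientations are given as [roll, pitch, yaw] about the fixed x, y, z axes, in that order (R = Rz(yaw) Ry(pitch) Rx(roll)).
In Python, from rig import r, vision, order gives the robot as it stands. The module is installed in compiled form; this text tells all that it offers.
- The arm moves only by the tool step_arm, never from a script. Its argument "rows" is a list of rows, each a list of 7 numbers: the shift along the world's x, y, z in mm, then the turn, a rotation vector about the world's x, y, z in rad, then the finger opening in mm, from 0 to 85.4. A call has exactly 8 rows; each row is the pose to reach, as a shift and turn from the pose measured when the call began; what a row does not reach only later rows make up. A row lasts 1/8 s, in which the tool goes at most 62.5 mm and 10.7 degrees, less where a joint would pass 70% of its speed; a pose out of reach is approached as far as the arm can. A call with a gripper value outside its range is refused whole. The fingers move at their own pace and stop on an object; "force" is the grip in N (left out, the last holds). Time passes only in rows, so rows that repeat a pose let the fingers close, or fill a call up. It gives the time, the measured TCP pose, the force and the opening at its end, in the units of the state.
- r.sense(): the state, without advancing time (a new reading comes with each control period).
- vision.grab_frame(name): name is "scene" or "top" or "wrist"; returns (picture, depth): 384x512x3 uint8, red, green, blue; 384x512 float32, mm along the optical axis (not along the pixel's ray), 0 where there is no reading.
- vision.camera_info(name): a dict with "K" (3x3 intrinsics, pixels), "origin" and "attitude" of the camera in the world; the wrist camera has in their place "tool_from_camera" (4x4, takes a point from camera to tool coordinates, whose origin is the TCP and whose axes are the tool frame's). Camera axes: x right, y down, z forward; pixel columns grow to the right and rows downward; lengths in mm; the calibration is good to about 2 mm. A picture is of the moment at which its call begins: read the wrist's pose just before it. camera_info takes no time and is no camera call.
- order.sign_off(): hands the job in, once; it reports no verdict.
The state is a dict: "clock": time; "qpos": joint angles; "qvel": joint speeds; "joint_efforts": joint torques, N m; "eef_pos": TCP position; "tcp_rot": TCP orientation; "contact_force": force on the tool from outside, world axes, zero at the start; "wrist_torque": the same for the moment, N m; "opening": opening from 0.0 (shut) to 1.0 (fully open).
Only numpy, scipy, OpenCV 4.12 (cv2) and the standard library are available. Lean on these libraries where they do the work, as an engineer would, in place of code of your own. Each camera call takes 0.05 s, during which the arm holds its last target.

TASK

Get the taller of the two topping shakers ready for shaking out the coarse pieces: turn the dial on its lid until the widest opening sits right at the pour lip, then let go. Leave the shaker standing upright in its holder, and leave the shorter shaker and its dial alone.

Things in the scene. Friction and masses are not known exactly. Their poses are not given: they have to be found in the camera images.
- tall_shaker: Taller shaker: steel can, 90 mm across, 130 mm high from its underside to the dial's flat top, under 1 kg. Loose, but its square foot stands in a square holder fixed to the counter that keeps it from turning (underside 3 mm up). Origin: centre of underside, z up; +x points to the white pour lip jutting 15 mm from the black lid. Grey grip bar across the dial's centre: 45 mm long, 10 thick, z = 130 to 152 mm.
- tall_dial (a joint): White dial of the tall shaker, rad, anticlockwise from above. At 0 its widest opening (50 degree arc slot) is centred at the pour lip; middle one (20 degrees) there at 1.05; a narrow one beyond. The grip bar points at the widest opening, so it makes this angle with the shaker's +x. Starts at 0.75 to 1.4; turns from -0.9 to 1.6 with light friction (0.03 N m) and stays where left.
- short_shaker: The shorter shaker, of the same kind: 76 mm in diameter, 85 mm high to the top of its dial, grip bar 38 mm long, 10 mm thick, reaching to 107 mm, in a holder of its own. Origin at the centre of its underside, +x to its pour lip. Not to be used.
- short_dial (a joint): The dial of the short shaker, in radians, with the same meaning. Starts between 0.75 and 1.4. To be left alone.

How it is judged:
By the outcome, as a careful person would: the job done as asked, in the order asked, and still so for the second after the job is handed in, with the robot touching nothing.
It also fails if it takes over 32 s, if anything falls off the work surface, if the arm or the gripper's body presses on something with over 40 N, if the wrist force passes 120 N, or if a joint passes its speed limit or range.

## Working session

There is one attempt and no reset: what is moved stays moved. The work goes in short steps, Python scripts to look and compute and a tool call to move; the robot and the scene stay as the last step left them, time stands still between calls to the robot, and variables do not carry over. Pictures are saved under pics/ and viewed, and the job is handed in when it is done.

Besides the shell and the picture viewer there is one more tool, called after ">>>" by a JSON object that holds its "fn" and its "kwargs", one argument or row to a line. step_arm: Moves the arm, as the interface text tells. Its arguments: {"type":"object","properties":{"rows":{"type":"array"},"force":{"type":"number"}},"required":["rows"]}

```bash
mkdir -p pics; python3 - <<'E'
from rig import r, vision
import cv2,numpy as np
s=r.sense();print(s,r.grip_point_offset)
for n in("scene","top"):
    p,d=vision.grab_frame(n);cv2.imwrite(f"pics/{n}0.png",cv2.resize(p[:,:,::-1],None,fx=1.5,fy=1.5));np.savez(f"{n}0.npz",p=p,d=d)
    print(n,vision.camera_info(n))
print(vision.camera_info("wrist"))
E
```

```text
{'clock': 0.0, 'qpos': array([-1.34241164e+00,  3.53661217e-01,  1.63416050e+00, -1.58977707e-05,
        1.15516944e+00, -2.40366182e-03]), 'qvel': array([ 6.75654622e-04,  6.29879824e-04,  1.34763915e-03, -1.74031596e-03,
       -2.69893516e-05, -4.67914330e-04]), 'joint_efforts': array([-1.06638960e-03, -6.05253267e+01, -3.42073882e+01, -2.45911724e-04,
        9.29509057e-03, -3.15510681e-05]), 'eef_pos': array([ 142.84938275, -607.96088578,  230.54222889]), 'tcp_rot': array([-3.13360319,  1.56939775,  1.80958057]), 'contact_force': array([-0.1342771 , -0.56175172,  0.17770887]), 'wrist_torque': array([ 0.02812016, -0.01101472,  0.05958109]), 'opening': 1.0023190440106975} -18.700000000000003
scene {'K': array([[485.35306883,   0.        , 246.38793101],
       [  0.        , 485.35306883, 204.78874707],
       [  0.        ,   0.        ,   1.        ]]), 'origin': array([ 40.17390101, 684.64660171, 490.58714507]), 'attitude': array([-2.03621229,  0.01442028, -2.52073916])}
top {'K': array([[430.45721027,   0.        , 259.07039057],
       [  0.        , 430.45721027, 195.03451758],
       [  0.        ,   0.        ,   1.        ]]), 'origin': array([ 391.02929416,   41.28182307, 1029.58143431]), 'attitude': array([-3.06264048e+00,  2.31644161e-03, -1.59374123e+00])}
{'K': array([[295.3208536 ,   0.        , 254.17103669],
       [  0.        , 295.3208536 , 189.97805574],
       [  0.        ,   0.        ,   1.        ]]), 'tool_from_camera': array([[-3.50505222e-04, -3.17949075e-01,  9.48107727e-01,
        -1.42424385e+02],
       [ 1.23601839e-04, -9.48107792e-01, -3.17949051e-01,
         8.14211036e+01],
       [ 9.99999931e-01,  5.74505614e-06,  3.71615823e-04,
        -4.22963895e-01],
       [ 0.00000000e+00,  0.00000000e+00,  0.00000000e+00,
         1.00000000e+00]])}
```

View pics/scene0.png

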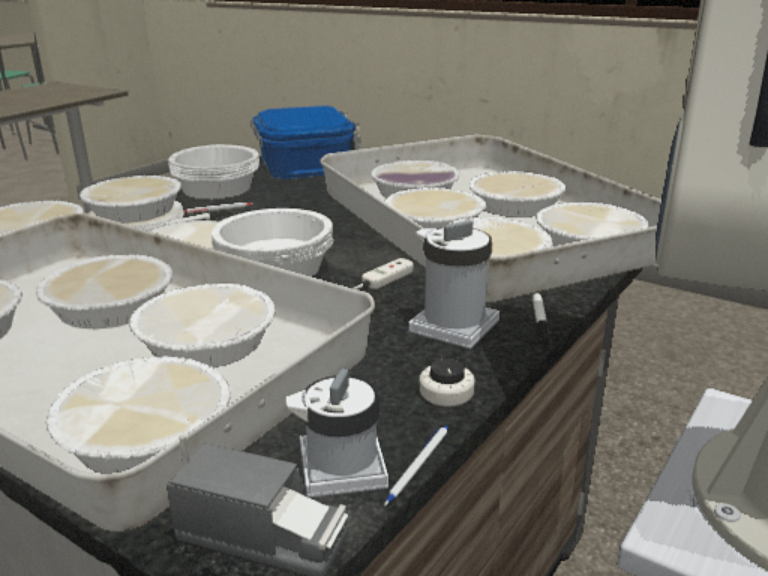

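View pics/top0.png

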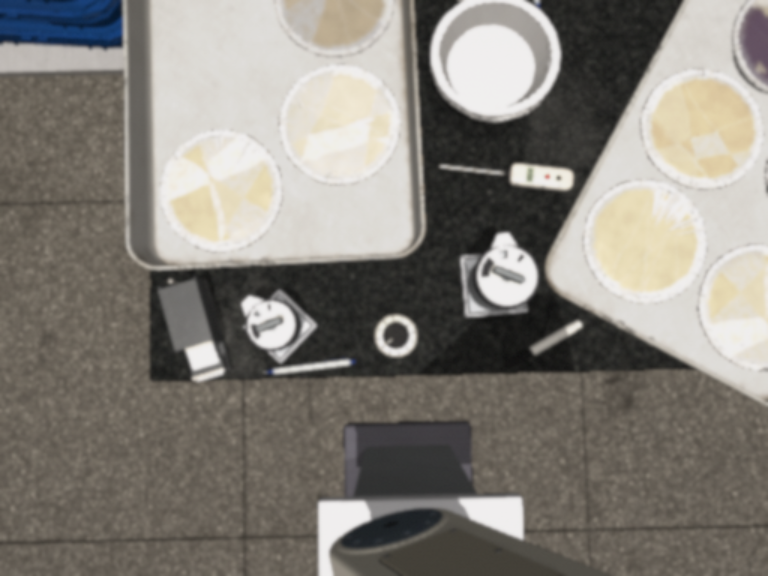

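The tall shaker is at about (507,277) in the top view, with its lip at (503,240). The short one is at about (270,325). Next I'll enlarge the tall shaker's lid in both views.

```bash
cat > h.py <<'E'
import numpy as np,cv2
from scipy.spatial.transform import Rotation as Ro
from rig import vision
def world(n,u,v,z=None,d=None,pose=None):
    i=vision.camera_info(n);K=i["K"]
    ray=np.array([(u-K[0,2])/K[0,0],(v-K[1,2])/K[1,1],1])
    if pose is None:
        R=Ro.from_euler('xyz',i["attitude"]).as_matrix();o=i["origin"]
    else:
        T=i["tool_from_camera"];Rt=Ro.from_euler('xyz',pose[1]).as_matrix()
        R=Rt@T[:3,:3];o=pose[0]+Rt@T[:3,3]
    w=R@ray
    return o+w*(d if d is not None else (z-o[2])/w[2])
E
python3 - <<'E'
import numpy as np,cv2
from h import *
for n,(a,b,c,e) in dict(top=(300,370,145,220),scene=(270,340,140,190)).items():
    f=np.load(n+"0.npz");p=f['p'][c:e,a:b,::-1]
    cv2.imwrite(f"pics/{n}c.png",cv2.resize(p,None,fx=8,fy=8,interpolation=cv2.INTER_CUBIC))
d=np.load("top0.npz")['d']
for u,v in((338,184),(345,178),(329,178),(336,161),(315,205),(340,195)):
    print(u,v,d[v,u],world("top",u,v,d=d[v,u]).round(1))
E
```

```text
338 184 879.9854 [ 479.2 -120.1  153.7]
345 178 900.53467 [ 493.5 -138.8  134.2]
329 178 904.24207 [ 494.7 -106.   130.6]
336 161 902.47174 [ 529.6 -121.2  135.2]
315 205 1015.8299 [444.7 -89.6  14.8]
340 195 899.92847 [ 458.2 -127.4  132.1]
```

View pics/topc.png

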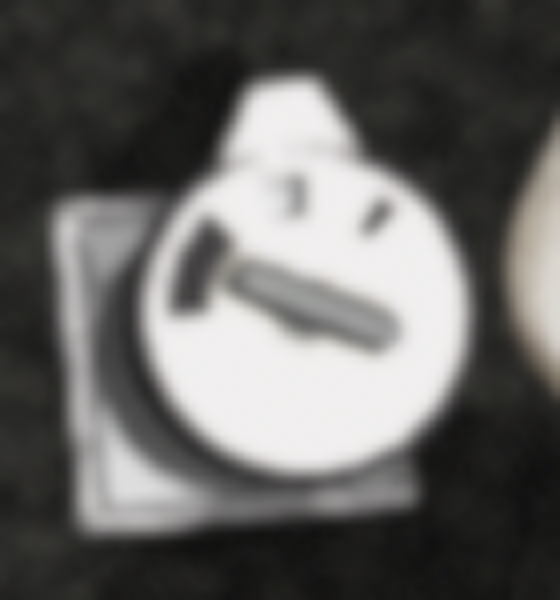

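View pics/scenec.png

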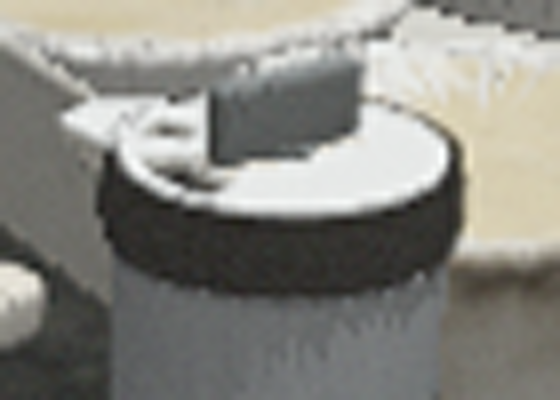

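```bash
python3 - <<'E'
from h import *
def w(c,z):return world("top",(c[0]+.5)/8-.5+300,(c[1]+.5)/8-.5+145,z)
a=w((237,278),155);b=w((395,332),155);c=w((305,312),133);l=w((297,78),133)
print(a,b,c,l,(a+b)/2)
print(np.linalg.norm(a-b),np.linalg.norm(l-c))
A=np.degrees(np.arctan2(*(a-b)[[1,0]]));L=np.degrees(np.arctan2(*(l-c)[[1,0]]));print(A,L,A-L)
Rt=Ro.from_euler('xyz',[-3.13360319,  1.56939775,  1.80958057]).as_matrix();print(Rt.round(3))
# square holder edges at z~15
for p in ((65,205),(90,525),(410,495)):print(w(p,12))
from rig import r
print(r.sense()['clock'])
E
```

```text
[ 489.15417355 -102.24743729  155.        ] [ 474.37057952 -142.0250642   155.        ] [ 482.26628254 -123.3158427   133.        ] [ 544.14993044 -123.52319525  133.        ] [ 481.76237653 -122.13625074  155.        ]
42.43600187549926 61.8839952835685
69.61211429227043 -0.19197933407972997 69.80409362635017
[[-0.     0.973  0.229]
 [ 0.001  0.229 -0.973]
 [-1.    -0.    -0.001]]
[528.23724841 -75.32644005  12.        ]
[432.8154283  -79.67558027  12.        ]
[ 439.50414159 -174.52079731   12.        ]
0.1
```

>>> {"fn": "step_arm", "kwargs": {
  "rows": [
    [60,80,10,0,0,0.12,85],
    [100,145,10,0,0,0.3,85],
    [140,205,10,0,0,0.48,85],
    [180,260,10,0,0,0.66,85],
    [220,315,10,0,0,0.84,85],
    [260,370,10,0,0,0.98,85],
    [300,430,10,0,0,0.98,85],
    [339,485,10,0,0,0.98,85]
  ]
}}

```text
clock: 1.1
eef_pos: [429.6, -196.9, 240.6]
tcp_rot: [-3.051, 1.57, 2.872]
contact_force: [-0.1, -1.0, -0.1]
opening: 0.994
```

>>> {"fn": "step_arm", "kwargs": {
  "rows": [
    [26,37,0,0,0,0,85],
    [52,74,0,0,0,0,85],
    [52,74,0,0,0,0,85],
    [52,74,0,0,0,0,85],
    [52,74,0,0,0,0,85],
    [52,74,0,0,0,0,85],
    [52,74,0,0,0,0,85],
    [52,74,0,0,0,0,85]
  ]
}}

```text
clock: 2.1
eef_pos: [481.5, -123.1, 240.7]
tcp_rot: [-3.062, 1.57, 2.861]
contact_force: [-0.4, -0.2, 0.1]
opening: 0.996
```

```bash
python3 - <<'E'
from h import *
from rig import r
s=r.sense();p,d=vision.grab_frame("wrist");np.savez("w1.npz",p=p,d=d,t=s['eef_pos'],o=s['tcp_rot'])
print(s['eef_pos'],s['tcp_rot'],s['qpos'],Ro.from_euler('xyz',s['tcp_rot']).as_matrix().round(3))
cv2.imwrite("pics/w1.png",cv2.resize(p[:,:,::-1],None,fx=1.5,fy=1.5))
E
```

```text
[ 481.54799784 -123.13631942  240.67116158] [-3.06203852  1.5699103   2.86058651] [-2.53379628e-01  1.43214734e-01  1.89010271e+00  2.73362406e-05
  1.10916091e+00  1.07168457e-01] [[-0.001  0.353  0.936]
 [ 0.     0.936 -0.353]
 [-1.    -0.    -0.001]]
```

View pics/w1.png

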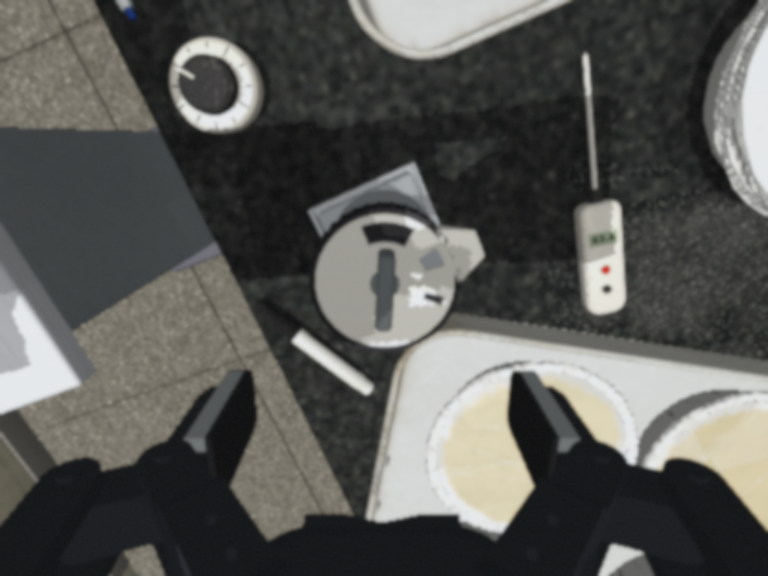

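```bash
python3 - <<'E'
import numpy as np,cv2
p=np.load("w1.npz")['p'][100:240,195:330,::-1]
cv2.imwrite("pics/w1c.png",cv2.resize(p,None,fx=4,fy=4,interpolation=cv2.INTER_CUBIC))
E
```

```text
(no output)
```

View pics/w1c.png

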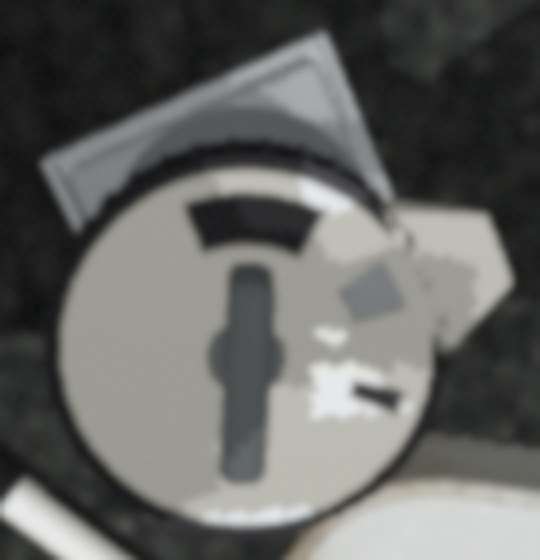

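```bash
python3 - <<'E'
from h import *
f=np.load("w1.npz");P=(f['t'],f['o']);D=f['d']
def px(c):return (c[0]+.5)/4-.5+195,(c[1]+.5)/4-.5+100
def w(c,z):return world("wrist",*px(c),z,pose=P)
for c in((251,290),(243,450),(300,300),(150,350),(465,240),(372,290),(470,300)):
    u,v=map(int,px(c));print(c,world("wrist",u,v,d=D[v,u],pose=P).round(1))
an=lambda v:np.degrees(np.arctan2(v[1],v[0]))
a=w((251,268),155);b=w((243,478),155);c=w((247,346),133)
print(a,b,(a+b)/2,c,np.linalg.norm(a-b),"bar",an(a-b))
slot=[w(q,133) for q in((190,205),(320,212),(205,248),(303,252))]
print("slot",[an(s-c).round(1) for s in slot],"mid",an(w((372,290),133)-c),"nar",an(w((378,397),133)-c))
for z in(125,130):
  q=[w(x,z) for x in((488,212),(513,278),(400,205),(447,350))]
  print(z,[x.round(1) for x in q],"tip",an((q[0]+q[1])/2-c),"tip perp",an(q[0]-q[1])-90,"base",an(q[2]-q[3])-90)
h=[w(x,14) for x in((42,163),(323,35),(395,200))]
print(an(h[1]-h[0]),an(h[2]-h[1]),np.linalg.norm(h[1]-h[0]))
E
```

```text
(251, 290) [ 490.3 -104.8  154. ]
(243, 450) [ 476.6 -136.6  154.3]
(300, 300) [ 497.6 -115.7  132.4]
(150, 350) [ 462.8 -115.2  133. ]
(465, 240) [ 535.5 -115.9  131.3]
(372, 290) [ 513.3 -125.8  111.2]
(470, 300) [ 533.  -129.   132.7]
[ 492.18174261 -100.51504133  155.        ] [ 474.71829178 -142.51588301  155.        ] [ 483.4500172  -121.51546217  155.        ] [ 483.39887669 -122.1313862   133.        ] 45.48673232184694 bar 67.42303933976379
slot [np.float64(90.5), np.float64(42.0), np.float64(91.7), np.float64(39.9)] mid 4.579871295733569 nar -42.86249438677248
125 [array([ 543.3, -114.2,  125. ]), array([ 544.2, -130.6,  125. ]), array([ 525.6, -105.9,  125. ]), array([ 525.2, -141.7,  125. ])] tip -0.25886603539413366 tip perp 3.1760633734969588 base -0.6230570333058552
130 [array([ 542.7, -112.9,  130. ]), array([ 543.6, -129. ,  130. ]), array([ 525.3, -104.7,  130. ]), array([ 524.9, -139.8,  130. ])] tip 1.153321441490901 tip perp 3.1760633734967314 base -0.6230570333057983
3.3004528182147452 -85.2488076905135 94.97356325459553
```

>>> {"fn": "step_arm", "kwargs": {
  "rows": [
    [1,0.5,-20,0,0,-0.03,60],
    [2,1.3,-40,0,0,-0.03,50],
    [2,1.3,-60,0,0,-0.03,45],
    [2,1.3,-78,0,0,-0.03,45],
    [2,1.3,-92,0,0,-0.03,45],
    [2,1.3,-102,0,0,-0.03,45],
    [2,1.3,-102,0,0,-0.03,45],
    [2,1.3,-102,0,0,-0.03,45]
  ],
  "force": 20
}}

```text
clock: 3.15
eef_pos: [483.9, -121.8, 139.1]
tcp_rot: [2.993, 1.571, 2.603]
contact_force: [0.7, -0.7, 0.0]
opening: 0.532
```

```bash
python3 - <<'E'
from h import *
from rig import r
s=r.sense();p,d=vision.grab_frame("wrist");np.savez("w2.npz",p=p,d=d,t=s['eef_pos'],o=s['tcp_rot'])
print(s)
cv2.imwrite("pics/w2.png",cv2.resize(p[:,:,::-1],None,fx=1.5,fy=1.5))
E
```

```text
{'clock': 3.15, 'qpos': array([-2.49723603e-01,  2.75021714e-01,  1.98344010e+00,  9.68696444e-05,
        8.83382749e-01,  1.40634755e-01]), 'qvel': array([ 0.0007491 , -0.00718083, -0.00184095, -0.00055247, -0.00046394,
        0.00085782]), 'joint_efforts': array([-2.83563189e-03, -4.76359856e+01, -2.72246736e+01,  1.54936738e-04,
        1.14327762e-02, -5.74587673e-06]), 'eef_pos': array([ 483.91759653, -121.84748759,  139.09622395]), 'tcp_rot': array([2.99339011, 1.57053353, 2.60297028]), 'contact_force': array([ 0.66112621, -0.66048391,  0.01245933]), 'wrist_torque': array([ 0.00549502, -0.00668464, -0.05231827]), 'opening': 0.5323164193122399}
```

View pics/w2.png

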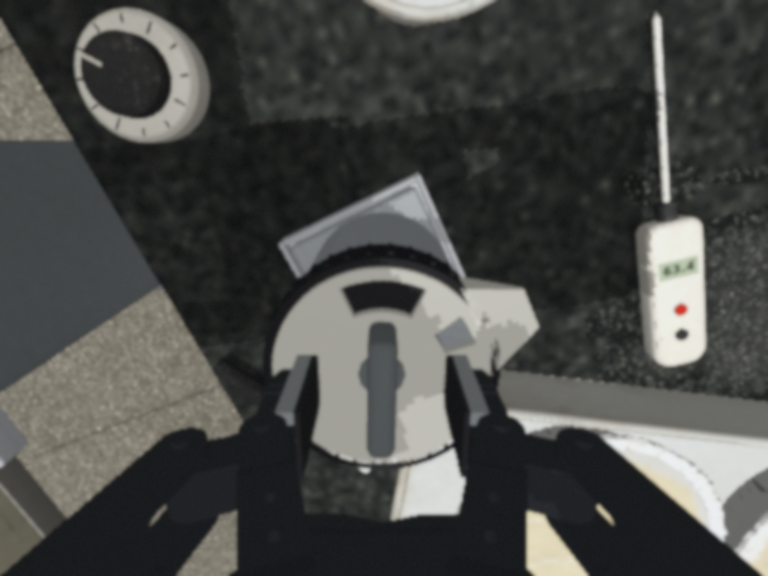

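The bar at (382,390) stands upright and centred between the pads at (305,400) and (460,400). I'll close the gripper.

>>> {"fn": "step_arm", "kwargs": {
  "rows": [
    [0,0,0,0,0,0,30],
    [0,0,0,0,0,0,20],
    [0,0,-0.5,0,0,0,14],
    [0,0,-0.5,0,0,0,8],
    [0,0,-0.5,0,0,0,4],
    [0,0,-0.5,0,0,0,4],
    [0,0,-0.5,0,0,0,4],
    [0,0,-0.5,0,0,0,4]
  ],
  "force": 20
}}

```text
clock: 4.2
eef_pos: [483.9, -121.8, 138.8]
tcp_rot: [2.534, 1.571, 2.144]
contact_force: [-2.8, 0.5, 4.9]
opening: 0.108
```

>>> {"fn": "step_arm", "kwargs": {
  "rows": [
    [0,0,0,0,0,-0.15,4],
    [0,0,0,0,0,-0.3,4],
    [0,0,0,0,0,-0.45,4],
    [0,0,0,0,0,-0.6,4],
    [0,0,0,0,0,-0.75,4],
    [0,0,0,0,0,-0.9,4],
    [0,0,0,0,0,-1.04,4],
    [0,0,0,0,0,-1.13,4]
  ]
}}

```text
clock: 5.2
eef_pos: [485.5, -122.9, 139.3]
tcp_rot: [1.001, 1.567, -0.522]
contact_force: [1.6, -3.8, 1.4]
opening: 0.107
```

```bash
python3 - <<'E'
from h import *
from rig import r
s=r.sense();p,d=vision.grab_frame("wrist");np.savez("w3.npz",p=p,d=d,t=s['eef_pos'],o=s['tcp_rot'])
print(s['contact_force'],s['wrist_torque'],s['eef_pos'])
z=Ro.from_euler('xyz',s['tcp_rot']).as_matrix()[:,2];print(np.degrees(np.arctan2(z[1],z[0]))+90)
cv2.imwrite("pics/w3.png",cv2.resize(p[:,:,::-1],None,fx=1.5,fy=1.5))
E
```

```text
[ 1.62795982 -3.79470265  1.39791957] [-0.900644   -0.33155172  0.05834316] [ 485.4739544  -122.85848475  139.26281573]
2.7083279292374414
```

View pics/w3.png

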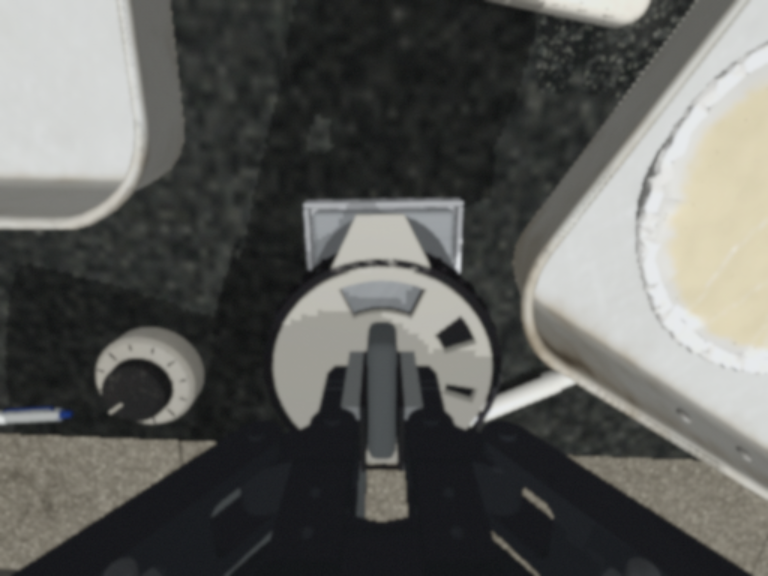

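The lip (centre about (382,240)), the wide slot (centre (382,295)) and the bar are in line. I'll release and lift straight up.

>>> {"fn": "step_arm", "kwargs": {
  "rows": [
    [0,0,0,0,0,0,4],
    [0,0,0,0,0,0,15],
    [0,0,0,0,0,0,25],
    [0,0,0,0,0,0,40],
    [0,0,0,0,0,0,45],
    [0,0,0,0,0,0,45],
    [0,0,10,0,0,0,45],
    [0,0,25,0,0,0,45]
  ]
}}

```text
clock: 6.25
eef_pos: [485.3, -122.8, 165.0]
tcp_rot: [0.971, 1.568, -0.556]
contact_force: [-0.7, -0.0, -0.1]
opening: 0.523
```

>>> {"fn": "step_arm", "kwargs": {
  "rows": [
    [0,0,20,0,0,0,45],
    [0,0,50,0,0,0,45],
    [0,0,80,0,0,0,45],
    [0,0,90,0,0,0,45],
    [0,0,90,0,0,0,45],
    [0,0,90,0,0,0,45],
    [0,0,90,0,0,0,45],
    [0,0,90,0,0,0,45]
  ]
}}

```text
clock: 7.25
eef_pos: [485.0, -122.7, 254.3]
tcp_rot: [0.783, 1.569, -0.744]
contact_force: [-0.7, -0.1, 0.4]
opening: 0.528
```

```bash
python3 - <<'E'
from h import *
from rig import r
s=r.sense();p,d=vision.grab_frame("wrist");np.savez("w4.npz",p=p,d=d,t=s['eef_pos'],o=s['tcp_rot'])
print(s['contact_force'],s['eef_pos'],s['clock'])
cv2.imwrite("pics/w4.png",cv2.resize(p[100:260,170:340,::-1],None,fx=4,fy=4,interpolation=cv2.INTER_CUBIC)[:600])
p,d=vision.grab_frame("scene");cv2.imwrite("pics/scene4.png",cv2.resize(p[:,:,::-1],None,fx=1.5,fy=1.5))
E
```

```text
[-0.69630806 -0.13874739  0.37701853] [ 485.01483615 -122.72281326  254.32150422] 7.25
```

View pics/w4.png

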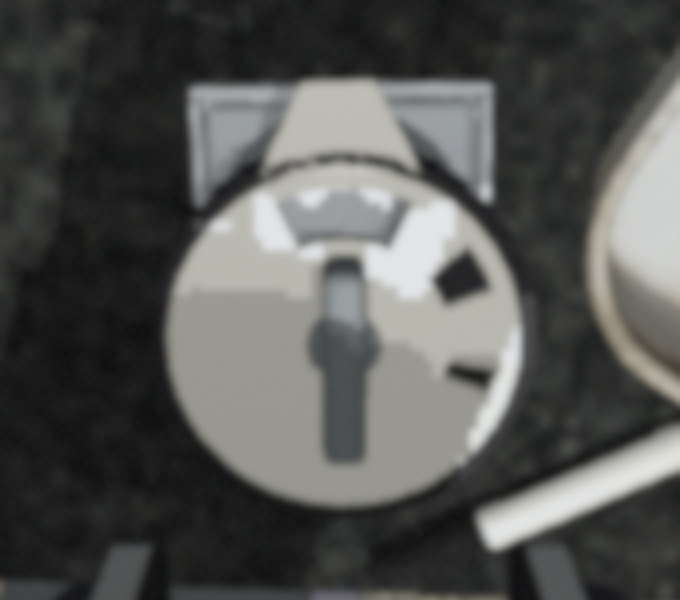

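View pics/scene4.png

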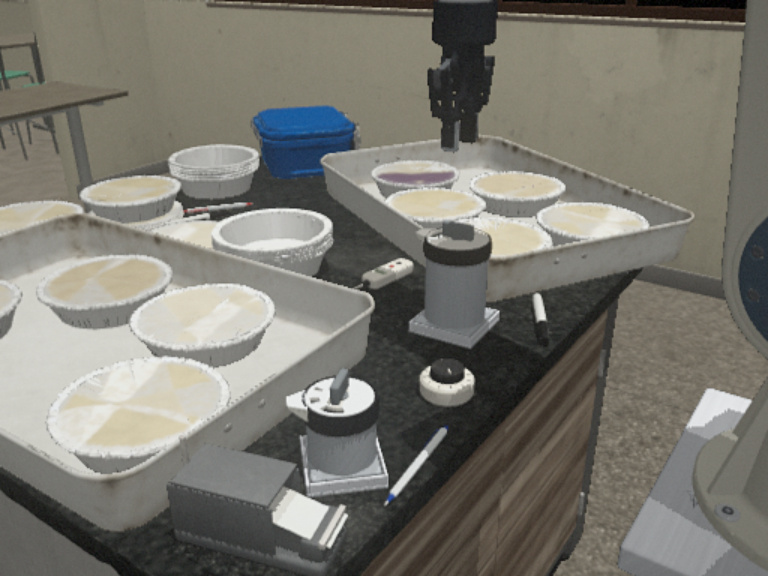

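```bash
python3 - <<'E'
from h import *
f=np.load("w4.npz");P=(f['t'],f['o'])
def w(c,z):return world("wrist",(c[0]+.5)/4-.5+170,(c[1]+.5)/4-.5+100,z,pose=P)
an=lambda v:np.degrees(np.arctan2(v[1],v[0]))
c=w((344.5,335),133)
print("bar",an(w((343,262),155)-w((344,460),155)),"slot",an(w((345,218),133)-c))
for z in(128,132):print("lip",an(w((339.5,80),z)-c),an(w((341,166),z)-c))
print("holder",an(w((190,88),14)-w((493,83),14))-90)
E
```

```text
bar 2.862758900529785 slot 2.36959677367469
lip 3.6720814653977873 3.7323619902031773
lip 3.676063981211662 3.736389790972065
holder 3.4220390654945874
```

```bash
python3 -c "
from rig import order
print(order.sign_off())"
```

```text
the job is handed in; nothing more can be done
None
```

I turned the tall shaker's dial about 65° clockwise by its grip bar, so its widest opening now sits at the pour lip. Then I let go, lifted clear and handed the job in at about 7.4 s.

- **Alignment:** in the last wrist picture the bar points at 2.9° and the slot at 2.4°. The lip is at 3.7° and the holder at 3.4°, so the dial is off by about 1°.
- **Shakers:** the tall one stands upright in its holder. In the scene picture the short one looks unchanged, and the arm never went near it.
- **Forces:** the readings between moves never went above about 6 N. After lifting clear the force was near zero, so the robot is touching nothing.

No check failed. The only disagreement is the 1 to 2° spread between the lip, holder, bar and slot angles.

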